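# Bring the open honey jar to the front of the sample carousel and hold it there

## Robot

A 6-joint arm with a two-finger parallel gripper is mounted at the origin on a cart in front of the work surface, level with it; the furniture and walls round the work are solid. World frame = base frame: x ahead of the robot, y to its left, z up, the work surface at z = 0. Lengths are in m, angles in rad, forces in N, time in s.
With the tool pointing down it reaches from about 0.3 to 1 m from the base axis. Payload 5.1 kg.
Tool frame: the origin (TCP) lies at the very end of the fingers, on their centre line; the grasp point (between the pads) lies bot.grip_depth behind it (bot.grip_depth is the distance from the TCP to the grasp point, in m); z points along the fingers, y is the line along which they close (so a half turn about z gives the same grasp; the last joint's range is limited). The gripper opens to 95 mm and grips with 3 to 60 N. Pads are 20 mm wide; open, the fingers measure 119 mm over their backs; the gripper's body (75 mm by 180 mm) begins 59 mm behind the grasp point.
Start: joints at [-1.411, 0.124, 1.65, -0, 1.367, -0.083], TCP at [0.156, -0.631, 0.215] pointing down, gripper open.
Joint ranges: [-2.61, 2.61], [-1.02, 2.33], [0.03, 2.71], [-1.35, 4.49], [0.32, 2.68], [-2.91, 2.91]. Speed limits (rad/s): [2.57, 2.57, 3.14, 3.14, 3.14, 3.14].

## Interface

Orientations are given as a rotation vector (axis times angle).
In Python, from rig import sense, eyes, job_done, bot gives the robot as it stands.
- The arm moves only by the tool carry_out, never from a script. Its arguments are lists of equal length, an entry for each row: "travel": the shift along the tool's x, y, z in m, a list of three; "rot": the turn, a rotation vector about the tool's x, y, z in rad, a list of three; "jaw": the finger opening in m, from 0 to 0.0951. A call has 1 to 5 rows; each row is the pose to reach, as a shift and turn from the pose commanded when the call began, along the tool's axes at that moment; what a row does not reach only later rows make up. A row lasts 1/10 s, in which the tool goes at most 50 mm and 8.59 degrees, less where a joint would pass 70% of its speed; a pose out of reach is approached as far as the arm can. A call with a gripper value outside its range is refused whole. The fingers move at their own pace and stop on an object; the grip force is fixed at half the most. Time passes only in rows, so rows that repeat a pose let the fingers close. It gives the time, the measured TCP pose, the force, the opening and the grip force at its end, in the units of the state.
- sense(): the state, without advancing time (a new reading comes with each control period).
- eyes.grab_frame(name): name is "scene" or "top" or "wrist"; returns the picture (480x640x3 uint8, red, green, blue); there is no depth.
- eyes.camera_info(name): a dict with "camera_matrix" (3x3 intrinsics, pixels), "eye" and "orientation" of the camera in the world; the wrist camera has in their place "mount" (4x4, takes a point from camera to tool coordinates, whose origin is the TCP and whose axes are the flange's). Camera axes: x right, y up, looking along -z (the intrinsics and any distortion apply to the point x, -y, -z); pixel columns grow to the right and rows downward; lengths in m; the calibration is good to about 2 mm. The wrist camera is an equidistant fisheye: a pixel r from the principal point sees the ray r / f radians off the axis. A picture is of the moment at which its call begins: read the wrist's pose just before it. camera_info takes no time and is no camera call.
- job_done(): hands the job in; it is judged then, once.
The state is a dict: "time_s": time; "joint_positions": joint angles; "joint_velocities": joint speeds; "joint_torque": joint torques, N m; "position": TCP position; "tool_rot": TCP orientation; "wrist_force": force on the tool from outside, world axes, zero at the start; "ft_torque": the same for the moment, N m; "finger_gap": finger opening in m; "grip_force": force on a finger pad.
Only numpy, scipy, OpenCV 4.12 (cv2) and the standard library are available. Lean on these libraries where they do the work, as an engineer would, in place of code of your own. Each camera call takes 0.05 s, during which the arm holds its last target. There are 200 camera calls.

## Task

The open honey jar on the sample carousel, the only one without a lid, is to be sampled next: take the carousel by its crank grip and turn it slowly (at most a quarter turn a second) until that jar stands squarely behind the drip tray at the carousel's front. The carousel cannot turn all the way round, because the red lug on its rim meets a stop pin on each side of the drip tray, so see where the jar and the lug are and turn the way that is free. Finish still gripping the crank grip, so that the carousel stays still while a colleague dips in the spoon; do not touch the jars, and leave the other things on the table alone.

Things in the scene. Friction and masses are not known exactly. Their poses are not given: they have to be found in the camera images.
- open_jar: the open honey jar: clear, without a lid, nearly full; 69 mm across, 88 mm tall, 0.24 kg; origin at the centre of its underside. It stands loose (about 2 mm of play) in one of the five pockets of the carousel, a different one each time
- jar_a: closed sample jar with a gold lid, 62 mm across, 81 mm tall; origin at the centre of its underside; loose in another pocket of the carousel
- jar_b: closed sample jar with a gold lid, 62 mm across, 81 mm tall; origin at the centre of its underside; loose in another pocket of the carousel
- jar_c: closed sample jar with a white lid, 58 mm across, 73 mm tall; origin at the centre of its underside; loose in another pocket of the carousel
- jar_d: closed sample jar with a gold lid, 62 mm across, 81 mm tall; origin at the centre of its underside; loose in another pocket of the carousel
- carousel_base: fixed grey base of the sample carousel, a 224 mm disc; origin on the turning axis, at the table top; its own -x axis points to its front, where a shallow steel drip tray (62 x 120 mm, 14 mm high, centre 188 mm from the axis) projects. The base stands in a different place and yaw each time
- sampling_place (a point): point on the base's front line, 95 mm from the turning axis and 28 mm above the table (the level of the turntable's top): the place behind the drip tray where the centre of the open jar's underside has to come
- carousel (a joint): angle in rad through which the white 276 mm turntable has turned since the start, growing anticlockwise seen from above (its true heading shows in stop_lug and the jars). Five wire pockets lie 95 mm from the axis, at -120, -60, 0, 60 and 120 degrees from the middle one. It takes about 1 N at the crank grip and stays where it is left
- stop_lug (a point): top of the red lug on the turntable's rim, 145 mm from the axis, straight across from the middle pocket; it meets a steel stop pin 21 degrees to either side of the front line, beside the drip tray, so it cannot come within 26 degrees of the front or pass it
- crank_grip: upright black crank grip, round, 22 mm across, from 142 to 188 mm above the table; stands on the turntable's handwheel (112 mm across, rim top at 139 mm), 50 mm from the turning axis, and revolves freely on its own pin. Origin on its axis at its lower end. The highest part of the carousel (jars reach 116 mm)
- pocket_refractometer: white and blue pocket refractometer, 54 x 112 x 32 mm, lying to the left; bystander
- sampling_spoon: small sampling spoon, 19 x 169 x 8 mm, lying to the left; bystander
- blue_lid: blue screw lid, 62 mm across, 14 mm high; bystander
- petri_1: petri dish, 95 mm across, 16 mm high, at the right; bystander
Things that resemble listed ones, but are neither listed nor needed, are in the scene too. What is shaped like the jar_d but green or orange is not meant.

How it is judged:
By the outcome, as a careful person would: the job done as asked, in the order asked, and still so for the second after the job is handed in, while the arm keeps its last pose, push and grip.
It also fails if it takes over 56 s, if anything falls off the work surface, if the arm or the gripper's body presses on something with over 40 N, if the wrist force passes 120 N, or if a joint passes its speed limit or range.

## Working session

There is one attempt and no reset: what is moved stays moved. The work goes in short steps, Python scripts to look and compute and a tool call to move; the robot and the scene stay as the last step left them, time stands still between calls to the robot, and variables do not carry over. Pictures are saved under pics/ and viewed, at most 10 in all, crops included, and the job is handed in when it is done.

Besides the shell and the picture viewer there is one more tool, called after "Request:" by a JSON object that holds its "method" and its "body". carry_out: Moves the arm, as the interface text tells. Its arguments: {"type":"object","properties":{"travel":{"type":"array"},"rot":{"type":"array"},"jaw":{"type":"array"}},"required":["travel","rot","jaw"]}

```bash
mkdir -p pics; python3 - <<'E'
from rig import sense, eyes, bot
import cv2, numpy as np
np.set_printoptions(precision=4,suppress=True)
for n in("scene","top"):
    im=eyes.grab_frame(n); cv2.imwrite(f"pics/{n}0.png",im[:,:,::-1]); print(n,eyes.camera_info(n))
print(eyes.camera_info("wrist"),bot.grip_depth,sense())
E
```

```text
scene {'camera_matrix': array([[546.6949,   0.    , 317.304 ],
       [  0.    , 546.6949, 230.4871],
       [  0.    ,   0.    ,   1.    ]]), 'eye': array([-0.0928,  0.6431,  0.9561]), 'orientation': array([ 0.4389, -0.8686, -2.0903])}
top {'camera_matrix': array([[441.0007,   0.    , 319.0396],
       [  0.    , 441.0007, 238.7733],
       [  0.    ,   0.    ,   1.    ]]), 'eye': array([0.5123, 0.1509, 1.1703]), 'orientation': array([ 0.0471, -0.0736, -1.5653])}
{'camera_matrix': array([[371.6483,   0.    , 318.4311],
       [  0.    , 371.6483, 242.695 ],
       [  0.    ,   0.    ,   1.    ]]), 'mount': array([[ 0.0003,  0.9694,  0.2456,  0.0688],
       [ 1.    , -0.0005,  0.0005,  0.0012],
       [ 0.0006,  0.2456, -0.9694, -0.1701],
       [ 0.    ,  0.    ,  0.    ,  1.    ]])} 0.0188 {'time_s': 0.1, 'joint_positions': array([-1.4106,  0.1244,  1.6515, -0.    ,  1.3675, -0.0826]), 'joint_velocities': array([-0.0009, -0.0007, -0.0007,  0.0004, -0.0007, -0.0019]), 'joint_torque': array([  0.0005, -41.8881, -36.1098,   0.0777,   0.0462,  -0.0001]), 'position': array([ 0.1561, -0.6304,  0.2135]), 'tool_rot': array([-3.1166, -0.3802,  0.0002]), 'wrist_force': array([0.8113, 0.5652, 0.2693]), 'ft_torque': array([0.0477, 0.0378, 0.0119]), 'grip_force': 0.0, 'finger_gap': 0.09532958051116883}
```

View pics/scene0.png

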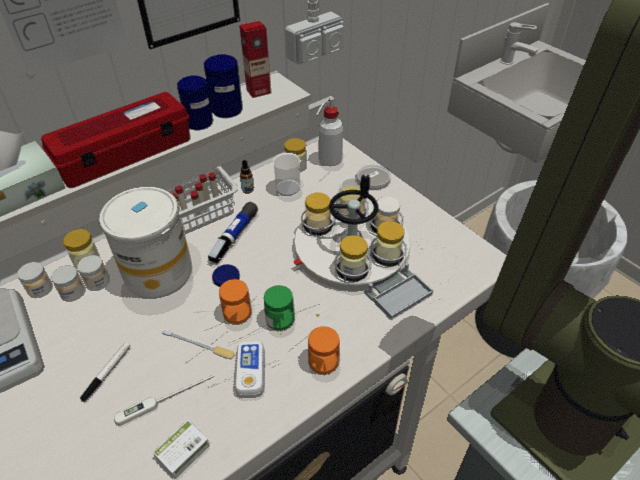

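View pics/top0.png

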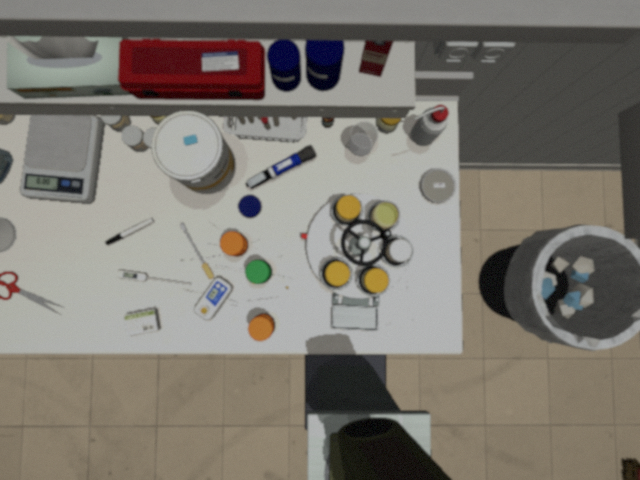

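The scene picture shows the carousel with its wheel at about (354,205), the crank grip at (365,187), the lug at (298,262) and the tray at (398,292). In the top picture the wheel is at (364,243), the lug at (304,236) and the tray at (355,312). The open jar appears to be at (385,214), with the white-lidded jar at (398,250). I'll enlarge both.

```bash
python3 - <<'E'
import cv2
a=cv2.imread("pics/top0.png")[180:340,285:445]; b=cv2.imread("pics/scene0.png")[165:325,280:440]
cv2.imwrite("pics/c_top.png",cv2.resize(a,(600,600),interpolation=2))
cv2.imwrite("pics/c_scene.png",cv2.resize(b,(600,600),interpolation=2))
E
```

```text
(no output)
```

View pics/c_top.png

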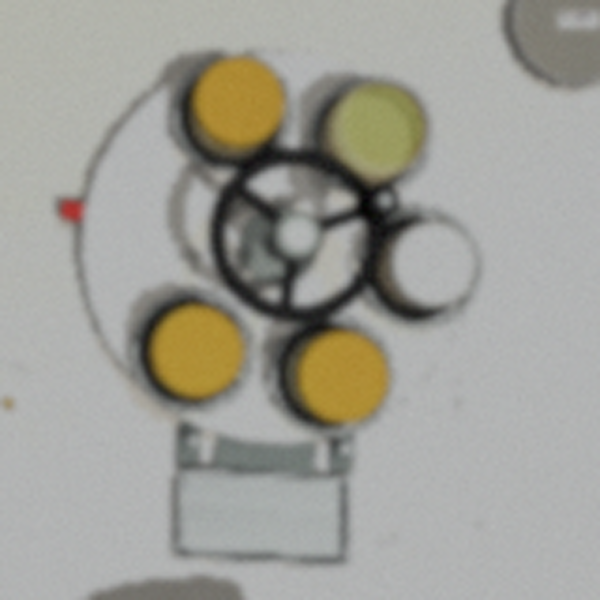

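View pics/c_scene.png

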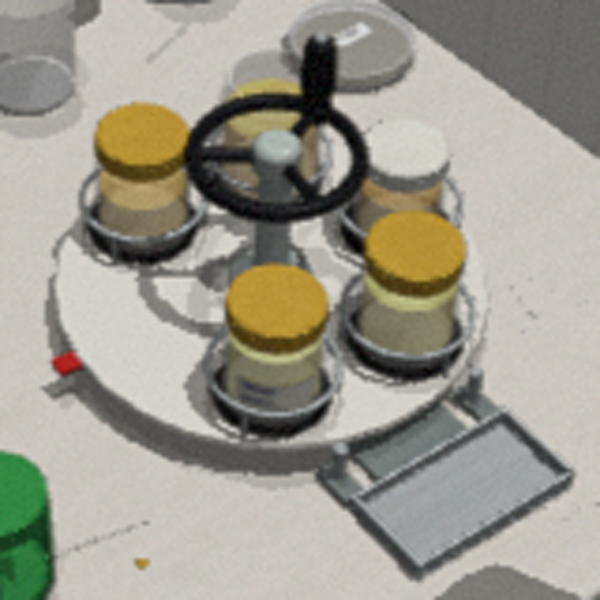

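```bash
cat > h.py <<'E'
import numpy as np, cv2
from scipy.spatial.transform import Rotation as R
from scipy.optimize import least_squares
from rig import sense, eyes, bot
np.set_printoptions(precision=4,suppress=True)
I={n:eyes.camera_info(n) for n in("scene","top")}
def proj(n,P):
    c=I[n]; q=(np.atleast_2d(P)-c["eye"])@R.from_rotvec(c["orientation"]).as_matrix()
    K=c["camera_matrix"]; return np.c_[K[0,0]*q[:,0]/-q[:,2]+K[0,2], K[1,1]*-q[:,1]/-q[:,2]+K[1,2]]
OFF={"top":(285,180),"scene":(280,165)}
def px(n,p): return (np.array(p,float)+.5)/3.75-.5+OFF[n]
def tri(t,s):
    f=lambda P:np.r_[proj("top",P)[0]-t,proj("scene",P)[0]-s]
    r=least_squares(f,[.6,0,.1]); return r.x,np.abs(r.fun).max()
E
cat > fit.py <<'E'
from h import *
for nm,t,s in [("grip top",(383,202),(319,44)),("hub",(298,235),(278,146)),("lug",(70,209),(66,361)),
 ("A+120",(238,103),(143,130)),("open",(376,130),(270,82)),("white",(433,263),(407,145)),("-60",(343,377),(416,240)),("-120",(196,352),(277,297))]:
    print(nm,*tri(px("top",t),px("scene",s)))
tray=[(-.157,.06),(-.157,-.06),(-.219,-.06),(-.219,.06)]
obs=[]
ot=[(173,476),(345,470),(345,560),(174,553)]; os=[(355,492),(503,415),(572,474),(418,571)]
def model(p):
    x,y,ps,ph=p
    L=[];ax=np.array([x,y])
    def pol(r,a): return ax+r*np.array([np.cos(a),np.sin(a)])
    for (u,v),t,s in zip(tray,ot,os):
        q=ax+R.from_euler('z',ps).as_matrix()[:2,:2]@[u,v]; L.append((np.r_[q,.014],t,s))
    for d,z,t,s in [(120,.109,(238,103),(143,130)),(0,.101,(433,263),(407,145)),(-60,.109,(343,377),(416,240)),(-120,.109,(196,352),(277,297))]:
        L.append((np.r_[pol(.095,ph+np.deg2rad(d)),z],t,s))
    e=[]
    for P,t,s in L: e+=[proj("top",P)[0]-px("top",t),proj("scene",P)[0]-px("scene",s)]
    return np.ravel(e)
r=least_squares(model,[.63,0,0,-1.5],loss="soft_l1"); x,y,ps,ph=r.x
print("axis",x,y,"yaw deg",np.rad2deg(ps),"mid pocket heading",np.rad2deg(ph)); print(r.fun if 0 else model(r.x).reshape(-1,4))
print("turn",(np.rad2deg(ps+np.pi-ph)-60+180)%360-180)
print(R.from_rotvec(sense()["tool_rot"]).as_matrix())
E
python3 fit.py
```

```text
grip top [ 0.6016 -0.0174  0.1843] 0.36652798749156545
hub [0.5841 0.0281 0.1404] 0.07091399228147566
lug [0.6087 0.1722 0.0266] 0.2490564062348426
A+120 [0.6712 0.063  0.1117] 0.024977645310912067
open [ 0.6537 -0.0254  0.1163] 0.03345374584006322
white [ 0.5685 -0.0651  0.1007] 0.2767880911014231
-60 [ 0.4952 -0.004   0.1112] 0.00798408603623102
-120 [0.5107 0.0899 0.1103] 0.03755451642911112
axis 0.5842978289806076 0.02915769542602468 yaw deg -3.3105388475518236 mid pocket heading -99.43983777848169
[[ 0.8665 -2.4147 -1.7387  0.9959]
 [ 0.9542  1.9958  0.3733 -2.2054]
 [-0.2736  2.0654  0.7811 -0.3992]
 [-0.8233  1.1405 -0.2772 -1.058 ]
 [ 0.1249 -0.6306 -0.3729  0.3481]
 [ 0.019   0.0883 -0.5031 -0.047 ]
 [-0.0471 -0.093  -0.0566  0.61  ]
 [ 0.1764 -0.0867  0.0077  0.2633]]
turn -143.87070106907015
[[ 0.9707  0.2404 -0.0003]
 [ 0.2404 -0.9707  0.0018]
 [ 0.0001 -0.0019 -1.    ]]
```

All measured heights agree with the text: grip top 184 mm, lids 110–112 mm, open rim 116 mm and lug 27 mm. The grip radius is 49.6 mm. The open jar sits +60° from the white (middle) jar, so it needs about 144° clockwise, and that way the lug stays clear of the pins. I'll move to a viewpoint beside the carousel first, to refine the tray direction.

Request:
{"method": "carry_out", "body": {"travel": [[0.384,-0.327,-0.04],[0.384,-0.327,-0.04],[0.384,-0.327,-0.04],[0.384,-0.327,-0.04],[0.384,-0.327,-0.04]], "rot": [[0,0,0],[0,0,0],[0,0,0],[0,0,0],[0,0,0]], "jaw": [0.09,0.09,0.09,0.09,0.09]}}

```text
time_s: 0.6
position: [0.3022, -0.4265, 0.234]
tool_rot: [-3.118, -0.379, 0.0]
wrist_force: [0.7, -1.1, 0.2]
finger_gap: 0.09
grip_force: 0.0
```

Request:
{"method": "carry_out", "body": {"travel": [[0.193,-0.165,-0.02],[0.193,-0.165,-0.02],[0.193,-0.165,-0.02],[0.193,-0.165,-0.02],[0.193,-0.165,-0.02]], "rot": [[0,0,0],[0,0,0],[0,0,0],[0,0,0],[0,0,0]], "jaw": [0.09,0.09,0.09,0.09,0.09]}}

```text
time_s: 1.1
position: [0.4471, -0.2237, 0.2539]
tool_rot: [-3.118, -0.38, 0.0]
wrist_force: [0.9, 0.7, -0.5]
finger_gap: 0.09
grip_force: 0.0
```

Request:
{"method": "carry_out", "body": {"travel": [[0.008,-0.007,0],[0.008,-0.007,0],[0.008,-0.007,0]], "rot": [[0,0,0],[0,0,0],[0,0,0]], "jaw": [0.09,0.09,0.09]}}

```text
time_s: 1.4
position: [0.452, -0.2175, 0.2535]
tool_rot: [-3.118, -0.38, 0.002]
wrist_force: [-0.5, 0.2, 0.2]
finger_gap: 0.09
grip_force: 0.0
```

```bash
python3 - <<'E'
from h import *
s=sense(); im=eyes.grab_frame("wrist"); cv2.imwrite("pics/w1.png",im[:,:,::-1]); np.savez("w1.npz",p=s["position"],r=s["tool_rot"]); print(s["position"],s["tool_rot"],s["joint_positions"])
E
```

```text
[ 0.452  -0.2175  0.2535] [-3.1184 -0.3802  0.0019] [-0.5551 -0.2322  1.9268 -0.0007  1.4479  0.7731]
```

View pics/w1.png

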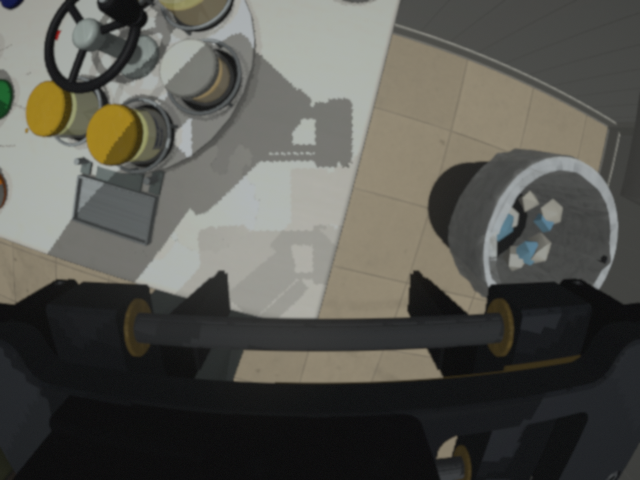

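The wrist view shows the tray with corners near (78,175), (160,190), (153,243) and (73,215). The hub is at (88,35) and the grip at (122,8). I'll enlarge the tray.

```bash
python3 - <<'E'
import cv2
a=cv2.imread("pics/w1.png")[145:255,60:180]
cv2.imwrite("pics/c_w1.png",cv2.resize(a,None,fx=5,fy=5,interpolation=2))
E
```

```text
(no output)
```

View pics/c_w1.png

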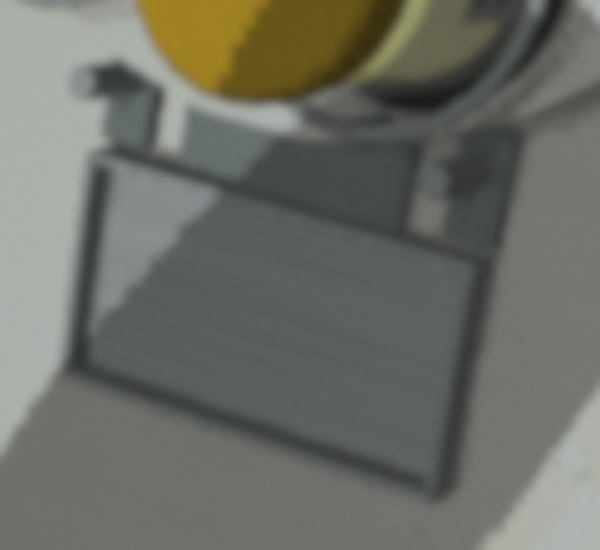

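```bash
cat > yaw.py <<'E'
from h import *
d=np.load("w1.npz"); M=I_=eyes.camera_info("wrist"); K=M["camera_matrix"]; T=np.linalg.inv(M["mount"]); Rt=R.from_rotvec(d["r"]).as_matrix()
def pw(P):
    q=T[:3,:3]@(Rt.T@(np.asarray(P)-d["p"]))+T[:3,3]; v=np.array([q[0],-q[1],-q[2]])
    rho=np.hypot(v[0],v[1]); th=np.arctan2(rho,v[2]); return K[:2,2]+K[0,0]*th*v[:2]/rho
c=lambda p:(np.array(p)+.5)/5-.5+(60,145)
ax=np.array([.5843,.0289])
def t(w,s=None,tp=None,z=None):
    def f(P):
        e=[pw(P)-c(w)]
        if s: e.append(proj("scene",P)[0]-px("scene",s))
        if tp: e.append(proj("top",P)[0]-px("top",tp))
        if z: e.append([(P[2]-z)*2000])
        return np.concatenate(e)
    r=least_squares(f,[.43,.03,.02]); return r.x,r.fun
res={}
for n,w,s,tp in [("BL",(95,155),(355,492),(173,476)),("BR",(488,260),(503,415),(345,470)),("FR",(437,495),(572,474),(345,560)),("FL",(75,368),(418,571),(174,553)),("PL",(83,82),(341,452),None),("PR",(432,180),(475,378),None)]:
    x,e=t(w,s,tp); res[n]=x; v=x[:2]-ax; print(n,x,"r %.4f ang %.1f"%(np.hypot(*v),np.rad2deg(np.arctan2(v[1],v[0]))%360),e)
for w,s,tp,n in [((95,155),(355,492),(173,476),"")]: pass
m=lambda *k:np.mean([res[i] for i in k],0)[:2]
an=lambda v:np.rad2deg(np.arctan2(v[1],v[0]))%360
cen=m("BL","BR","FR","FL")
print("centre dir",an(cen-ax),np.linalg.norm(cen-ax),"axis dir",an(m("FL","FR")-m("BL","BR")),"width dir",an(m("BL","FL")-m("BR","FR"))+90,"pins",an(m("PL","PR")-ax),an(res["PL"][:2]-res["PR"][:2])+90)
E
python3 yaw.py
```

```text
BL [0.429  0.0946 0.0117] r 0.1686 ang 157.1 [-0.9307  0.2228 -0.0023  1.4385  2.1596 -1.7013]
BR [ 0.4251 -0.0233  0.0031] r 0.1675 ang 198.2 [-0.2449 -0.7725  0.0213  0.3177  0.9556  1.2888]
FR [ 0.3648 -0.0203  0.0084] r 0.2249 ang 192.6 [-0.1142 -0.5262  0.2648  0.0078  0.2494  0.768 ]
FL [0.3704 0.0982 0.0053] r 0.2248 ang 162.0 [-0.1865 -0.2983  0.1639  0.209   0.3725  0.228 ]
PL [0.4504 0.0882 0.0281] r 0.1465 ang 156.1 [ 0.0269  0.0536 -0.0929 -0.0419]
PR [ 0.4448 -0.0157  0.0258] r 0.1465 ang 197.7 [-0.0231 -0.0496  0.0995  0.0313]
centre dir 177.42429431969623 0.187150599530473 axis dir 176.83512210934154 width dir 177.69555843835073 pins 176.93727416146666 176.93044585693696
```

The pins lie 20.8° either side of 176.9° at radius 146.5 mm, which matches the text, so the front heading is 177.0°. The turn needed is about -143.6°. Next I go above the grip.

Request:
{"method": "carry_out", "body": {"travel": [[0.194,-0.158,0],[0.194,-0.158,0],[0.194,-0.158,0],[0.194,-0.158,0],[0.194,-0.158,0]], "rot": [[0,0,0],[0,0,0],[0,0,0],[0,0,0],[0,0,0]], "jaw": [0.09,0.09,0.09,0.09,0.09]}}

```text
time_s: 1.95
position: [0.6035, -0.0177, 0.2538]
tool_rot: [3.119, 0.375, -0.0]
wrist_force: [-0.1, 0.3, 0.7]
finger_gap: 0.0901
grip_force: 0.0
```

```bash
python3 - <<'E'
from h import *
s=sense(); Rt=R.from_rotvec(s["tool_rot"]).as_matrix()
print(s["position"],Rt, Rt.T@(np.array([.602,-.0177,.2535])-s["position"]))
E
```

```text
[ 0.6035 -0.0177  0.2538] [[ 0.9714  0.2373 -0.0003]
 [ 0.2373 -0.9714 -0.0005]
 [-0.0004  0.0004 -1.    ]] [-0.0015 -0.0004  0.0003]
```

Request:
{"method": "carry_out", "body": {"travel": [[-0.001,0,0.035],[-0.001,0,0.07],[-0.001,0,0.09],[-0.001,0,0.102],[-0.001,0,0.102]], "rot": [[0,0,0],[0,0,0],[0,0,0],[0,0,0],[0,0,0]], "jaw": [0.09,0.09,0.09,0.09,0.09]}}

```text
time_s: 2.45
position: [0.6004, -0.0188, 0.1497]
tool_rot: [-3.118, -0.377, 0.006]
wrist_force: [-0.1, -0.0, -1.3]
finger_gap: 0.0904
grip_force: 0.0
```

Request:
{"method": "carry_out", "body": {"travel": [[0,0,0],[0,0,0],[0,0,0],[0,0,0],[0,0,0]], "rot": [[0,0,0],[0,0,0],[0,0,0],[0,0,0],[0,0,0]], "jaw": [0.04,0.03,0.01,0.01,0.01]}}

```text
time_s: 2.95
position: [0.6021, -0.0174, 0.1527]
tool_rot: [3.118, 0.381, 0.002]
wrist_force: [0.6, -0.4, -0.3]
finger_gap: 0.0558
grip_force: 0.0
```

Request:
{"method": "carry_out", "body": {"travel": [[0,0,0],[0,0,0],[0,0,0],[0,0,0],[0,0,0]], "rot": [[0,0,0],[0,0,0],[0,0,0],[0,0,0],[0,0,0]], "jaw": [0.01,0.01,0.01,0.01,0.01]}}

```text
time_s: 3.45
position: [0.6023, -0.019, 0.1521]
tool_rot: [3.115, 0.38, 0.001]
wrist_force: [1.2, -4.3, -1.8]
finger_gap: 0.0215
grip_force: 30.0
```

```bash
cat > plan.py <<'E'
from h import *
s=sense(); Rt=R.from_rotvec(s["tool_rot"]).as_matrix(); ax=np.array([.5843,.0289])
v=s["position"][:2]-ax; h=np.rad2deg(np.arctan2(v[1],v[0])); print(s["position"],s["finger_gap"],s["grip_force"],s["wrist_force"],"r",np.hypot(*v),"heading",h)
# full plan: 5 deg per row (50 deg/s), arc about axis with r=.05, from the present heading
a=np.deg2rad(np.arange(h,-217,-5)); P=ax+.05*np.c_[np.cos(a),np.sin(a)]; P=P-P[0]
Q=np.c_[P,0*a]@Rt
for i in range(len(a)): print("%.1f"%np.rad2deg(a[i]),np.round(Q[i,:2],4))
E
python3 plan.py
```

```text
[ 0.6023 -0.019   0.1521] 0.021484166232483434 29.999757930636406 [ 1.2369 -4.2698 -1.8126] r 0.051189727923523665 heading -69.41744653998228
-69.4 [0. 0.]
-74.4 [-0.0044  0.0003]
-79.4 [-0.0087  0.0003]
-84.4 [-0.0131 -0.0002]
-89.4 [-0.0173 -0.001 ]
-94.4 [-0.0215 -0.0022]
-99.4 [-0.0256 -0.0038]
-104.4 [-0.0295 -0.0057]
-109.4 [-0.0333 -0.0079]
-114.4 [-0.0368 -0.0104]
-119.4 [-0.0401 -0.0133]
-124.4 [-0.0432 -0.0164]
-129.4 [-0.0459 -0.0198]
-134.4 [-0.0484 -0.0234]
-139.4 [-0.0505 -0.0272]
-144.4 [-0.0523 -0.0312]
-149.4 [-0.0537 -0.0353]
-154.4 [-0.0548 -0.0396]
-159.4 [-0.0555 -0.0439]
-164.4 [-0.0558 -0.0482]
-169.4 [-0.0557 -0.0526]
-174.4 [-0.0553 -0.0569]
-179.4 [-0.0545 -0.0612]
-184.4 [-0.0533 -0.0654]
-189.4 [-0.0517 -0.0695]
-194.4 [-0.0498 -0.0734]
-199.4 [-0.0476 -0.0771]
-204.4 [-0.045  -0.0807]
-209.4 [-0.0422 -0.084 ]
-214.4 [-0.039 -0.087]
```

Request:
{"method": "carry_out", "body": {"travel": [[-0.002,0.0002,0],[-0.0054,0.0003,0],[-0.0096,0.0002,0],[-0.0138,-0.0003,0],[-0.0173,-0.001,0]], "rot": [[0,0,0],[0,0,0],[0,0,0],[0,0,0],[0,0,0]], "jaw": [0.01,0.01,0.01,0.01,0.01]}}

```text
time_s: 3.95
position: [0.5849, -0.0222, 0.1521]
tool_rot: [3.115, 0.38, 0.0]
wrist_force: [1.4, -4.3, -1.2]
finger_gap: 0.0208
grip_force: 30.0
```

```bash
python3 plan.py | head -1
```

```text
[ 0.5849 -0.0222  0.1521] 0.020840439622880545 29.999866783618927 [ 1.432  -4.3116 -1.2182] r 0.05110831279598838 heading -89.30317358100291
```

Request:
{"method": "carry_out", "body": {"travel": [[-0.0042,-0.0012,0],[-0.0083,-0.0028,0],[-0.0122,-0.0047,0],[-0.016,-0.0069,0],[-0.0195,-0.0094,0]], "rot": [[0,0,0],[0,0,0],[0,0,0],[0,0,0],[0,0,0]], "jaw": [0.01,0.01,0.01,0.01,0.01]}}

```text
time_s: 4.45
position: [0.5632, -0.0173, 0.152]
tool_rot: [3.116, 0.38, -0.001]
wrist_force: [-0.8, -4.3, 0.3]
finger_gap: 0.0213
grip_force: 30.0
```

Request:
{"method": "carry_out", "body": {"travel": [[-0.0033,-0.0029,0],[-0.0064,-0.006,0],[-0.0091,-0.0094,0],[-0.0116,-0.013,0],[-0.0137,-0.0168,0]], "rot": [[0,0,0],[0,0,0],[0,0,0],[0,0,0],[0,0,0]], "jaw": [0.01,0.01,0.01,0.01,0.01]}}

```text
time_s: 4.95
position: [0.5456, -0.0032, 0.152]
tool_rot: [3.118, 0.38, -0.002]
wrist_force: [-3.0, -4.0, 0.6]
finger_gap: 0.0213
grip_force: 30.0
```

Request:
{"method": "carry_out", "body": {"travel": [[-0.0018,-0.004,0],[-0.0032,-0.0081,0],[-0.0043,-0.0124,0],[-0.005,-0.0167,0],[-0.0053,-0.021,0]], "rot": [[0,0,0],[0,0,0],[0,0,0],[0,0,0],[0,0,0]], "jaw": [0.01,0.01,0.01,0.01,0.01]}}

```text
time_s: 5.45
position: [0.536, 0.0167, 0.152]
tool_rot: [-3.118, -0.381, -0.001]
wrist_force: [-0.9, -1.9, 0.5]
finger_gap: 0.0213
grip_force: 30.0
```

```bash
python3 plan.py | head -1
```

```text
[0.536  0.0167 0.152 ] 0.0213234242231323 29.99994993209839 [-0.8606 -1.9276  0.5162] r 0.0497893329354358 heading -165.82556589891362
```

Request:
{"method": "carry_out", "body": {"travel": [[0.0001,-0.0044,0],[0.0005,-0.0087,0],[0.0013,-0.013,0],[0.0025,-0.0172,0],[0.0041,-0.0213,0]], "rot": [[0,0,0],[0,0,0],[0,0,0],[0,0,0],[0,0,0]], "jaw": [0.01,0.01,0.01,0.01,0.01]}}

```text
time_s: 5.95
position: [0.5357, 0.0379, 0.1521]
tool_rot: [3.118, 0.38, 0.003]
wrist_force: [3.9, -1.8, -2.7]
finger_gap: 0.0211
grip_force: 30.0
```

Request:
{"method": "carry_out", "body": {"travel": [[0.0019,-0.0039,0],[0.0041,-0.0076,0],[0.0067,-0.0112,0],[0.0095,-0.0145,0],[0.0095,-0.0145,0]], "rot": [[0,0,0],[0,0,0],[0,0,0],[0,0,0],[0,0,0]], "jaw": [0.01,0.01,0.01,0.01,0.01]}}

```text
time_s: 6.45
position: [0.5423, 0.0544, 0.1521]
tool_rot: [3.118, 0.381, 0.006]
wrist_force: [6.8, -2.3, -4.6]
finger_gap: 0.0216
grip_force: 30.0
```

```bash
python3 plan.py | head -1; python3 - <<'E'
from h import *
o=[]
for n,(x,y) in (("top",(285,180)),("scene",(280,165))):
    im=eyes.grab_frame(n)[:,:,::-1]; cv2.imwrite(f"pics/{n}1.png",im); o.append(cv2.resize(im[y:y+160,x:x+160].copy(),(400,400),interpolation=2))
cv2.imwrite("pics/m1.png",np.hstack(o))
E
```

```text
[0.5423 0.0544 0.1521] 0.021627083141702343 29.999006688594818 [ 6.768  -2.3367 -4.6195] r 0.04911771921421734 heading 148.70769024079812
```

View pics/m1.png

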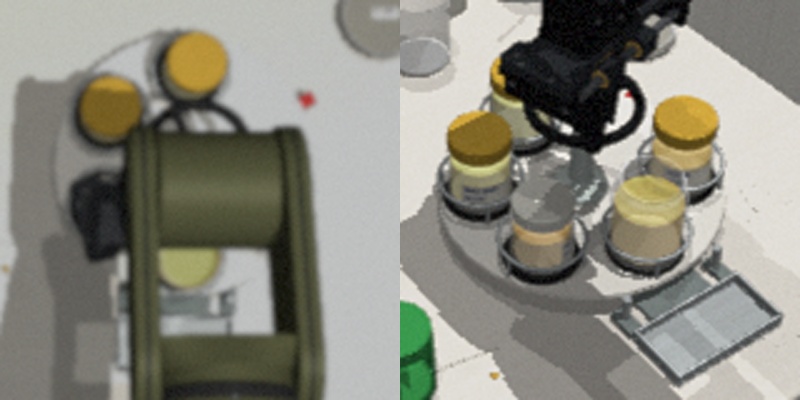

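The carousel turned as planned. The open jar is now behind the tray at about (650,215) in the scene half of the montage, with its rim at (650,195). The lug is at (306,100) in the top half. I'll measure the heading precisely.

```bash
cat > ang.py <<'E'
from h import *
im=cv2.imread("pics/top1.png").astype(int); sub=im[190:240,380:430]; m=(sub[...,2]-sub[...,1]>70)&(sub[...,1]<90); yy,xx=np.nonzero(m); lug=(xx.mean()+380,yy.mean()+190); print("lug px",lug,m.sum())
mt=lambda p:("top",(np.array(p)+.5)/2.5-.5+OFF["top"]); ms=lambda p:("scene",(np.array(p)-(400,0)+.5)/2.5-.5+OFF["scene"])
ax=np.array([.5843,.0289])
obs=[(180,.145,.0266,("top",lug)),(-120,.095,.11,mt((196,64))),(-60,.095,.11,mt((110,107))),(-60,.095,.11,ms((479,132))),(0,.095,.101,ms((543,203))),(120,.095,.11,ms((686,115))),(60,.095,.116,ms((650,193)))]
for d,r,z,(n,p) in obs:
    e=lambda P:proj(n,[P[0],P[1],z])[0]-p
    q=least_squares(e,ax).x-ax; print(d,n,"r %.4f  mid heading %.1f"%(np.hypot(*q),(np.rad2deg(np.arctan2(q[1],q[0]))-d)%360))
E
python3 ang.py
```

```text
lug px (np.float64(407.2142857142857), np.float64(219.35714285714286)) 14
180 top r 0.1450  mid heading 118.1
-120 top r 0.0919  mid heading 118.4
-60 top r 0.0949  mid heading 118.7
-60 scene r 0.0954  mid heading 119.6
0 scene r 0.1003  mid heading 119.7
120 scene r 0.0947  mid heading 117.9
60 scene r 0.1092  mid heading 111.1
```

Request:
{"method": "carry_out", "body": {"travel": [[0.0005,-0.0005,0],[0.001,-0.001,0],[0.001,-0.001,0],[0.001,-0.001,0]], "rot": [[0,0,0],[0,0,0],[0,0,0],[0,0,0]], "jaw": [0.01,0.01,0.01,0.01]}}

```text
time_s: 6.95
position: [0.5425, 0.0547, 0.1521]
tool_rot: [3.117, 0.38, 0.004]
wrist_force: [5.6, -2.8, -3.6]
finger_gap: 0.0212
grip_force: 30.0
```

```bash
python3 plan.py | head -1; python3 - <<'E'
from h import *
o=[]
for n,(x,y) in (("top",(285,180)),("scene",(280,165))):
    im=eyes.grab_frame(n)[:,:,::-1]; cv2.imwrite(f"pics/{n}1.png",im); o.append(cv2.resize(im[y:y+160,x:x+160].copy(),(400,400),interpolation=2))
s=sense(); np.savez("w2.npz",p=s["position"],r=s["tool_rot"])
cv2.imwrite("pics/w2.png",eyes.grab_frame("wrist")[:,:,::-1])
cv2.imwrite("pics/m2.png",np.hstack(o))
E
python3 ang.py|head -2
```

```text
[0.5425 0.0547 0.1521] 0.021218797706599457 29.999282732605934 [ 5.5779 -2.7872 -3.5998] r 0.04911810643718848 heading 148.26247237818043
lug px (np.float64(407.5), np.float64(219.5)) 12
180 top r 0.1455  mid heading 117.9
```

View pics/m2.png

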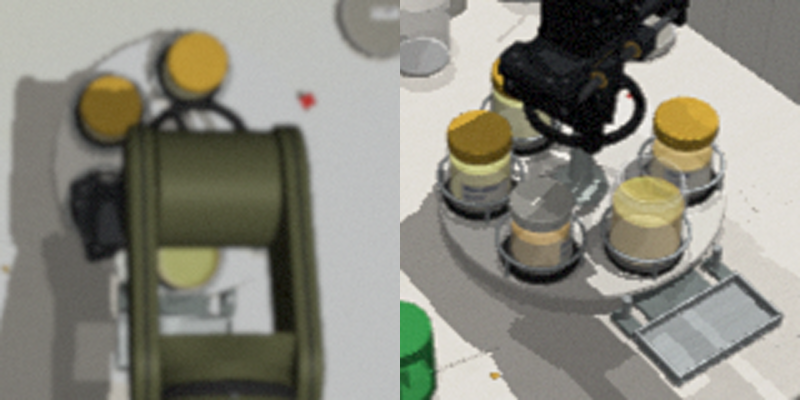

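View pics/w2.png

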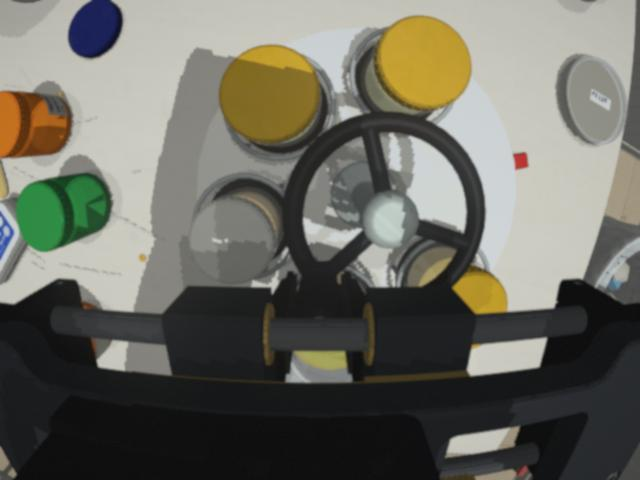

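The wrist view shows the lug at (520,160), the gold lids at (423,62) and (270,95), the white lid at (237,238) and the hub at (390,219). I'll use these for the heading, and compute the small correction.

```bash
cat > ang2.py <<'E'
from h import *
import sys
d=np.load("w2.npz"); M=eyes.camera_info("wrist"); K=M["camera_matrix"]; Rt=R.from_rotvec(d["r"]).as_matrix()
def ray(u,z):
    v=np.array(u)-K[:2,2]; th=np.hypot(*v)/K[0,0]; n=v/np.hypot(*v)
    c=np.array([np.sin(th)*n[0],-np.sin(th)*n[1],-np.cos(th)])
    o=Rt@M["mount"][:3,3]+d["p"]; w=Rt@(M["mount"][:3,:3]@c); return (o+w*(z-o[2])/w[2])[:2]
im=cv2.imread("pics/w2.png").astype(int); s=im[140:180,500:540]; m=(s[...,2]-s[...,1]>80)&(s[...,2]-s[...,0]>80); yy,xx=np.nonzero(m); lug=(xx.mean()+500,yy.mean()+140); print("lug",lug,m.sum())
P={n:ray(u,z) for n,u,z in [("hub",(390,218),.138),("lug",lug,.0266),("g-60",(270,95),.11),("g-120",(423,62),.11),("white",(237,238),.101)]}
for a in (P["hub"],np.array([.5843,.0289])):
    print("axis",a)
    for n,o in (("lug",180),("g-60",-60),("g-120",-120),("white",0)):
        q=P[n]-a; print(n,"r %.4f mid heading %.1f"%(np.hypot(*q),(np.rad2deg(np.arctan2(q[1],q[0]))-o)%360))
E
python3 ang2.py
```

```text
lug (np.float64(520.49375), np.float64(160.45625)) 160
axis [0.5857 0.0267]
lug r 0.1444 mid heading 117.2
g-60 r 0.0920 mid heading 117.9
g-120 r 0.0915 mid heading 118.5
white r 0.0892 mid heading 116.4
axis [0.5843 0.0289]
lug r 0.1470 mid heading 117.3
g-60 r 0.0909 mid heading 116.4
g-120 r 0.0929 mid heading 117.2
white r 0.0866 mid heading 116.2
```

Request:
{"method": "carry_out", "body": {"travel": [[0.0004,-0.0004,0],[0.0008,-0.0008,0],[0.0008,-0.0008,0],[0.0008,-0.0008,0]], "rot": [[0,0,0],[0,0,0],[0,0,0],[0,0,0]], "jaw": [0.01,0.01,0.01,0.01]}}

```text
time_s: 7.5
position: [0.5431, 0.0556, 0.152]
tool_rot: [3.117, 0.38, 0.004]
wrist_force: [5.5, -4.1, -4.2]
finger_gap: 0.021
grip_force: 30.0
```

```bash
python3 plan.py | head -1; python3 - <<'E'
from h import *
cv2.imwrite("pics/top1.png",eyes.grab_frame("top")[:,:,::-1])
s=sense(); np.savez("w2.npz",p=s["position"],r=s["tool_rot"])
cv2.imwrite("pics/w2.png",eyes.grab_frame("wrist")[:,:,::-1])
im=eyes.grab_frame("scene")[:,:,::-1]; cv2.imwrite("pics/c3.png",cv2.resize(im[225:325,350:450].copy(),(600,600),interpolation=2))
E
python3 ang.py|head -2;python3 ang2.py|grep lug
```

```text
[0.5431 0.0556 0.152 ] 0.021013354871146143 29.999099001288414 [ 5.4721 -4.118  -4.2064] r 0.0491277579361185 heading 147.04606587457846
lug px (np.float64(408.2), np.float64(221.0)) 10
180 top r 0.1453  mid heading 116.2
lug (np.float64(521.3625), np.float64(164.7)) 160
lug r 0.1447 mid heading 115.7
lug r 0.1468 mid heading 116.2
```

View pics/c3.png

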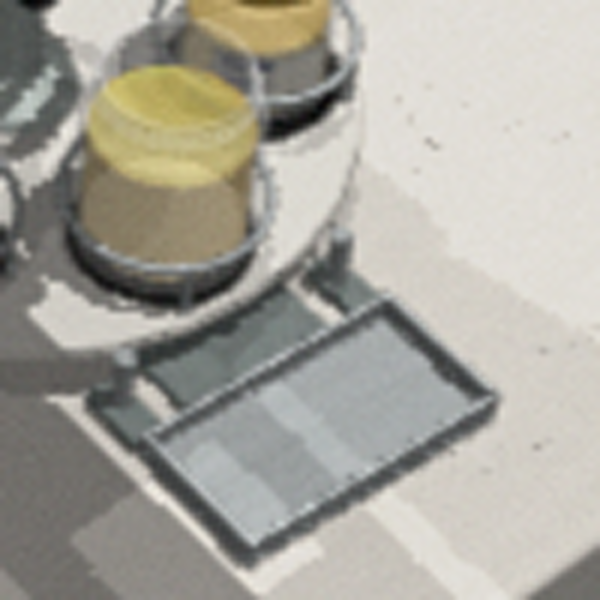

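```bash
python3 - <<'E'
from h import *
C=lambda P:(proj("scene",P)[0]+.5-(350,225))*6-.5
for ax in ([.5843,.0289],[.585,.028]):
  for h in (175,176,177,178):
    a=np.deg2rad(h); q=np.array(ax)+.095*np.array([np.cos(a),np.sin(a)])
    for z in (.04,.09):
        t=np.linspace(0,6.283,200); r=np.array([C(np.r_[q+.0345*np.array([np.cos(b),np.sin(b)]),z]) for b in t])
        print(h,z,"jar left/right edge x",r[:,0].min(),r[:,0].max(),"y at", r[r[:,0].argmin(),1], r[r[:,0].argmax(),1])
print(C([.4504,.0882,.0281]),C([.4448,-.0157,.0258]))
E
python3 - <<'E'
import cv2,numpy as np
g=cv2.imread("pics/c3.png")
for y in (130,140,200,220): print(y,[int(v) for v in g[y,60:290:6].sum(1)//3])
E
```

```text
175 0.04 jar left/right edge x 67.59659126137228 251.6499325507964 y at 210.99028125162044 221.58828793435214
175 0.09 jar left/right edge x 74.03621614760732 263.5178381774749 y at 118.91715949816887 129.46913167442597
176 0.04 jar left/right edge x 71.14674777582127 255.11848220162085 y at 209.1904094722446 219.77616787323018
176 0.09 jar left/right edge x 77.68673045110427 267.0818568337353 y at 117.11339900397974 127.65277288941411
177 0.04 jar left/right edge x 74.64707001782904 258.53451972097287 y at 207.34536725635235 217.91857193610406
177 0.09 jar left/right edge x 81.28575323292057 270.59154826550423 y at 115.2644744483693 125.7909367160778
178 0.04 jar left/right edge x 78.09642592957982 261.8969462273403 y at 205.45586435711402 216.01621526194117
178 0.09 jar left/right edge x 84.83211894837939 274.0457823218592 y at 113.3711012351896 123.88434414434454
175 0.04 jar left/right edge x 68.18985557295196 252.12834632852332 y at 208.81823194999947 219.4013166136814
175 0.09 jar left/right edge x 74.64261800980796 264.0025164568485 y at 116.74169015288561 127.27831941319317
1
[... 779 characters left out ...]
, 162, 167, 172, 170, 168, 167, 168, 167, 158, 151, 157, 163, 171, 170, 163, 152, 142, 123, 86, 44, 26, 22, 29]
140 [206, 217, 172, 108, 85, 114, 152, 164, 160, 161, 159, 157, 165, 167, 169, 172, 169, 171, 171, 170, 171, 169, 171, 167, 164, 164, 171, 174, 168, 156, 151, 150, 146, 126, 102, 88, 100, 117, 167]
200 [87, 82, 76, 79, 99, 112, 113, 112, 112, 114, 118, 117, 118, 121, 118, 121, 122, 121, 126, 130, 129, 134, 134, 136, 139, 135, 135, 138, 139, 132, 120, 124, 164, 196, 167, 161, 181, 206, 216]
220 [87, 79, 75, 80, 103, 114, 114, 114, 114, 118, 119, 120, 121, 118, 119, 121, 120, 127, 132, 134, 134, 134, 136, 134, 135, 138, 136, 138, 140, 138, 129, 102, 112, 142, 164, 172, 198, 219, 218]
```

The open jar in the last picture has its centre at x≈165 in the crop, which puts its heading at about 176.5°. The front is at 176.9°, so it is within about 1 mm. I'll let it settle and check before handing in.

Request:
{"method": "carry_out", "body": {"travel": [[0,0,0],[0,0,0],[0,0,0],[0,0,0],[0,0,0]], "rot": [[0,0,0],[0,0,0],[0,0,0],[0,0,0],[0,0,0]], "jaw": [0.01,0.01,0.01,0.01,0.01]}}

```text
time_s: 8.15
position: [0.5431, 0.0556, 0.1521]
tool_rot: [3.117, 0.38, 0.004]
wrist_force: [5.6, -3.2, -3.4]
finger_gap: 0.0214
grip_force: 30.0
```

```bash
python3 - <<'E'
from h import *
cv2.imwrite("pics/top1.png",eyes.grab_frame("top")[:,:,::-1])
s=sense(); np.savez("w2.npz",p=s["position"],r=s["tool_rot"])
cv2.imwrite("pics/w2.png",eyes.grab_frame("wrist")[:,:,::-1])
E
python3 plan.py | head -1; python3 ang2.py|grep lug; python3 ang.py | head -2
```

```text
[0.5431 0.0556 0.1521] 0.02119836213227783 29.999184161424637 [ 4.6138 -2.9339 -4.7547] r 0.04912561219093382 heading 147.05491349270775
lug (np.float64(521.3625), np.float64(164.7)) 160
lug r 0.1447 mid heading 115.7
lug r 0.1468 mid heading 116.1
lug px (np.float64(408.2), np.float64(221.0)) 10
180 top r 0.1453  mid heading 116.2
```

Everything is steady and still gripped, so I'm handing in.

```bash
python3 -c "
from rig import job_done; print(job_done())"
```

```text
the job is handed in; nothing more can be done
None
```

I turned the carousel about 143° clockwise, so the open jar stands behind the drip tray, within about 1° (1–2 mm) of the front line by my measurements, with the crank grip still held; the job is handed in.

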